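# Seal the grout pressure pot and let the air in

### The job

The brass tee-headed filler plug on the lid of the grout pressure pot has only been started by hand: screw it in clockwise by its tee bar until the taper thread goes snug, about 0.6 N m by feel, and no tighter, for the cast lid cracks at about 1 N m. Only once it is snug, open the air by swinging the ball valve's lever a quarter turn, from lying across its pipe to lying in line with it, up to its stop. Let go of both and leave everything around them where it is.

Things in the scene. Friction and masses are not known exactly. Their poses are not given: they have to be found in the camera images.
- rig: Injection rig, fixed: grey base plate 300 x 360 x 12 mm with the pot, a green air receiver (lying along x at y 120, z 78 mm, 100 mm thick, 220 long; its gauge reaches z 198 at x 66 to 88) and between them a level copper pipe along y (x 0, z 145 mm) with the ball valve. Origin: centre of the plate's underside; z up.
- pot: Upright steel pressure pot, 136 mm across, fixed on the rig at x 0, y -70 mm. Its cast aluminium lid is 160 mm across with six wing nuts (tops 200 mm above the origin) and a hexagonal boss in the middle. Origin: the pot's axis at the top of the base plate.
- filler_hole (a point): Mouth of the taper-threaded hole: middle of the top of the lid's boss (53 mm over corners), 211 mm above the pot's origin. How the thread feels: past the first bite the moment grows by about 0.7 N m per rad, in steps of 0.12. Snug: 0.5 rad past it (0.55 N m, thread load 6.5 N). The lid cracks 1.2 rad past it (1 N m, 21 N). A hand at rest reads 0.1 to 0.2 less than a turning one; stop at 0.6.
- filler_plug: Brass 1 inch taper plug upright in the boss: thread 33 mm across, web 24 x 10 mm, tee bar on top. Origin: on its axis at the top of the thread, 220 mm above the pot's origin; x along the bar. Clockwise from above tightens and sinks it 2.3 mm a turn; it stays where left. It turns freely (0.05 N m) to the first bite, 0.1 to 4.5 rad from the start, different every time: found only by feel.
- tee_bar (a point): Centre of the plug's level brass tee bar, the part to hold: 64 mm long (its x axis), 10 mm thick, 16 mm high; 28 mm above the plug's origin, about 260 mm above the table, 37 mm above the boss, free all round. Pinch it from above across its thickness. At the start its x axis lies between -0.9 and 1.5 rad from straight ahead of the robot; it gives a little under load (8 N m per rad).
- air_valve (a joint): Angle of the ball valve's lever in rad: 0 (start, up to 0.06) is shut, the lever across the pipe and pointing to the rig's -x; 1.57 is fully open, in line with the pipe and pointing to the receiver (rig's +y), against a fixed stop. It opens clockwise seen from above, needs about 0.12 N m (2 N at the grip) and stays where it is left.
- lever_grip (a point): Grip point of the valve lever, inside its black plastic sleeve, 60 mm from the pivot and 194 mm above the table. The sleeve is 56 mm long (28 to 84 mm from the pivot), 14 mm wide, 10 mm high (this point is mid-height) and level; x points from here to the pivot. It can be pinched or straddled from above.
- valve_axis (a point): The upright pivot axis of the valve lever at the height of lever_grip, 194 mm above the table; fixed on the rig at x 0, y 60 mm, 130 mm from the plug's axis.
- amber_bottle: Bystander: amber glass bottle with black cap, 54 mm across, 100 mm high, on the right of the table. Origin: centre of its underside.
- mixing_cup: Bystander: white plastic mixing cup, 72 mm across, 75 mm high, on the right. Origin: centre of its underside.
- fragment_a: Bystander: piece of painted plaster, about 80 mm across, 20 mm thick, on the left. Origin: centre of its underside.
- fragment_b: Bystander: piece of painted plaster, about 90 mm across, 20 mm thick, on the left. Origin: centre of its underside.
- brush: Bystander: flat brush 150 mm long, lying on the left. Origin: the middle of its underside.
- spanner: Bystander: steel spanner 160 mm long lying on the front edge of the base plate, along the rig's y. Not needed. Origin: the middle of its underside.
- spare_plug: Bystander: small brass plug, 29 mm across and 30 mm high, standing on the base plate behind the pot. Origin: centre of its underside.
- beaker: Bystander: glass beaker, 52 mm across and 70 mm high, standing on the base plate behind the pipe. Origin: centre of its underside.

How it is judged:
By the outcome, as a careful person would: the job done as asked, in the order asked, and still so for the second after the job is handed in, with the robot touching nothing.
It also fails if it takes over 72 s, if anything falls off the work surface, if the arm or the gripper's body presses on something with over 40 N, if the wrist force passes 120 N, or if a joint passes its speed limit or range.

### The arm

A 6-joint arm with a two-finger parallel gripper is mounted at the origin on the work surface. World frame = base frame: x ahead of the robot, y to its left, z up, the work surface at z = 0. Lengths are in mm, angles in rad, forces in N, time in s.
With the tool pointing down it reaches from about 300 to 775 mm from the base axis. Payload 14.6 kg.
Tool frame: the origin (TCP) lies between the finger pads; the fingertips stand 25 mm ahead of it and the grasp point (between the pads) lies 6 mm ahead of it; z points along the fingers, y is the line along which they close (so a half turn about z gives the same grasp; the last joint's range is limited). The gripper opens to 94 mm and grips with 3 to 60 N. Pads are 16 mm wide; open, the fingers measure 119 mm over their backs; the gripper's body (75 mm by 177 mm) begins 78 mm behind the grasp point.
Start: joints at [1.112, 0.3, 1.521, -0, 1.321, -0.067], TCP at [210.016, 508.314, 230.446] pointing down, gripper open.
Joint ranges: [-3.03, 3.03], [-0.79, 2.21], [0.23, 2.52], [-1.04, 4.18], [0, 3.07], [-2.55, 2.55]. Speed limits (rad/s): [2.22, 2.22, 2.57, 3.14, 3.14, 3.14].

### API

Orientations are given as [roll, pitch, yaw] about the fixed x, y, z axes, in that order (R = Rz(yaw) Ry(pitch) Rx(roll)).
In Python, from cell import manip gives the robot as it stands. The module is installed in compiled form; this text tells all that it offers.
- The arm moves only by the tool step_arm, never from a script. Its argument "series" is one flat list of numbers, 5 for each row, row after row: the shift along the world's x, y, z in mm, then the turn about the world's z in rad, then the closure, from 0 (fully open) to 1 (shut). In form: [dx, dy, dz, spin, jaw, dx, dy, dz, spin, jaw, ...]. A call has 1 to 20 rows; each row shifts and turns the commanded pose from where the row before left it; what a row does not reach is not made up. A row lasts 1/8 s, in which the tool goes at most 62.5 mm and 10.7 degrees, less where a joint would pass 70% of its speed; a pose out of reach is approached as far as the arm can. A call is refused whole if a number of a shift passes 62.5 or a number of a turn 0.188, either way. A call with a gripper value outside its range is refused whole. The fingers move at their own pace and stop on an object; "squeeze" is the grip in N (left out, the last holds). Time passes only in rows, so rows that do not move let the fingers close. It gives the time, the measured TCP pose, the force, the opening and the grip force at its end, in the units of the state.
- manip.read_state(): the state, without advancing time (a new reading comes with each control period).
- manip.camera(name): name is "scene" or "side" or "wrist"; returns (picture, depth): 420x560x3 uint8, blue, green, red; 420x560 float32, mm along the optical axis (not along the pixel's ray), 0 where there is no reading.
- manip.camera_info(name): a dict with "fovy" (degrees; the focal length in pixels is half the picture's height over the tangent of half this angle, whatever the lens; pixels are square), "cx", "cy" (the principal point, pixels), "eye" and "orientation" of the camera in the world. Camera axes: x right, y down, z forward; pixel columns grow to the right and rows downward; lengths in mm; the calibration is good to about 2 mm. A picture is of the moment at which its call begins: read the wrist's pose just before it. camera_info takes no time and is no camera call; for the wrist camera it gives the pose at the moment of the call.
- manip.sign_off(): hands the job in; it is judged then, once.
The state is a dict: "clock": time; "joints": joint angles; "qd": joint speeds; "effort": joint torques, N m; "eef_pos": TCP position; "eef_rot": TCP orientation; "wrist_force": force on the tool from outside, world axes, zero at the start; "moment": the same for the moment, N m; "finger_gap": finger opening in mm; "finger_force": force on a finger pad.
Only numpy, scipy, OpenCV 4.12 (cv2) and the standard library are available. Lean on these libraries where they do the work, as an engineer would, in place of code of your own. Each camera call takes 0.05 s, during which the arm holds its last target. There are 200 camera calls.

## Working session

There is one attempt and no reset: what is moved stays moved. The work goes in short steps, Python scripts to look and compute and a tool call to move; the robot and the scene stay as the last step left them, time stands still between calls to the robot, and variables do not carry over. Pictures are saved under pics/ and viewed, at most 10 in all, crops included, and the job is handed in when it is done.

Besides the shell and the picture viewer there is one more tool, called after "Request:" as name(argument=value, ...) on one line, values as JSON. step_arm: Moves the arm, as the interface text tells. Its arguments: {"type":"object","properties":{"series":{"type":"array"},"squeeze":{"type":"number"}},"required":["series"]}

```bash
mkdir -p pics
cat > h.py <<'E'
import numpy as np, cv2
from scipy.spatial.transform import Rotation as R
from cell import manip
def info(n):
    i=manip.camera_info(n); o=np.array(i["orientation"],float)
    M=o if o.shape==(3,3) else R.from_euler('xyz',o).as_matrix()
    return i,210/np.tan(np.radians(i["fovy"])/2),M,np.array(i["eye"],float)
def shot(n,f):
    I=info(n); p,d=manip.camera(n); cv2.imwrite(f'pics/{f}.png',p); np.save(f'pics/{f}.npy',d)
    import pickle; pickle.dump(I,open(f'pics/{f}.pkl','wb')); return p,d,I
def load(f):
    import pickle; return cv2.imread(f'pics/{f}.png'),np.load(f'pics/{f}.npy'),pickle.load(open(f'pics/{f}.pkl','rb'))
def ray(I,u,v):
    i,f,M,e=I; return M@np.array([(u-i["cx"])/f,(v-i["cy"])/f,1]),e
def atz(I,u,v,z):
    r,e=ray(I,u,v); return e+r*(z-e[2])/r[2]
def atd(I,d,u,v):
    r,e=ray(I,u,v); return e+r*d[v,u]
def cloud(I,d):
    i,f,M,e=I; v,u=np.mgrid[:420,:560]
    c=np.stack([(u-i["cx"])/f,(v-i["cy"])/f,np.ones_like(u)],-1)*d[...,None]
    return c@M.T+e
E
python3 - <<'E'
from h import *
print(manip.read_state())
p,d,I=shot('scene','s1'); print(I)
p2,d2,I2=shot('side','d1'); print(I2)
E
```

```text
{'clock': 0.0, 'joints': array([ 1.11239493e+00,  3.00440454e-01,  1.52159724e+00, -5.31207178e-06,
        1.32068425e+00, -6.66149135e-02]), 'qd': array([ 4.59147445e-04, -1.09866951e-03,  2.19171014e-05,  4.74187144e-05,
       -2.94796394e-04, -1.55005663e-03]), 'effort': array([-3.64042153e-04, -5.31805086e+01, -3.52731228e+01,  7.07781245e-02,
        2.44599703e-02, -1.13203441e-04]), 'eef_pos': array([209.91837214, 508.1077523 , 229.89628486]), 'eef_rot': array([-3.14046552e+00, -7.00381558e-05,  2.74980745e+00]), 'wrist_force': array([-0.31081422,  0.16683528,  0.27157313]), 'moment': array([-0.00644185, -0.0044032 , -0.04359098]), 'finger_force': 0.0, 'finger_gap': 93.880863406175}
({'fovy': 55.70932869867023, 'cx': 276.62321495388323, 'cy': 213.56991923258357, 'eye': array([1120.25456634, -450.41151512,  896.51012161]), 'orientation': array([-2.38320916,  0.00999828,  0.89430125])}, np.float64(397.38100114059523), array([[ 0.62603255,  0.5617694 , -0.5408312 ],
       [ 0.77973283, -0.45985209,  0.42491501],
       [-0.00999811, -0.68771447, -0.72591242]]), array([1120.25456634, -450.41151512,  896.51012161]))
({'fovy': 50.1320555743077, 'cx': 281.01906322679486, 'cy': 212.92016119505328, 'eye': array([ 475.44386071, -826.69508345, 1185.90879507]), 'orientation': array([-2.46430782,  0.01246269, -0.12537544])}, np.float64(448.9948317336838), array([[ 0.99207374, -0.10519506,  0.06872912],
       [-0.12503752, -0.77218381,  0.62297494],
       [-0.01246237, -0.6266308 , -0.77921661]]), array([ 475.44386071, -826.69508345, 1185.90879507]))
```

View pics/s1.png

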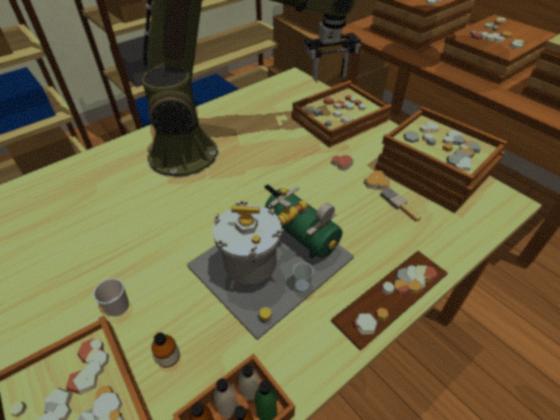

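View pics/d1.png

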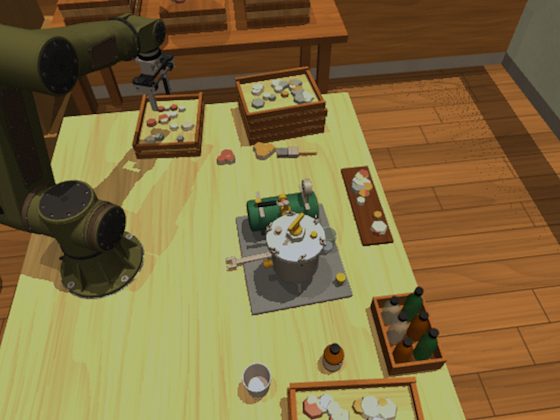

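The scene view shows the pot with its tee bar near (245,209) and the green receiver at (310,225). The side view has the tee bar near (296,224) and the valve near (284,205). I'll enlarge both.

Run:
```python
from h import *
a,da,Ia=load('s1'); b,db,Ib=load('d1')
A=cv2.resize(a[170:290,190:350],None,fx=4.9,fy=4.9,interpolation=cv2.INTER_CUBIC)[:588,:784]
B=cv2.resize(b[175:295,230:350],None,fx=4.9,fy=4.9,interpolation=cv2.INTER_CUBIC)
cv2.imwrite('pics/cA.png',A); cv2.imwrite('pics/cB.png',B)
for n,I,d in(('A',Ia,da),('B',Ib,db)):
    P=cloud(I,d); 
    m=(d>0)&(P[...,2]>248)&(P[...,2]<280)&(P[...,0]>330)&(P[...,0]<750)&(abs(P[...,1])<300)
    Q=P[m]; print(n,len(Q),np.median(Q,0)if len(Q)else'', np.argwhere(m)[:, ::-1].mean(0))
    if len(Q)>5:
        c=Q[:,:2]-Q[:,:2].mean(0); w,V=np.linalg.eigh(c.T@c); print(V[:,1],np.sqrt(w/len(Q)),Q.mean(0))
    m=(d>0)&(P[...,2]>6)&(P[...,2]<17)&(P[...,0]>330)&(P[...,0]<750)&(abs(P[...,1])<300)
    print('plate',m.sum(),cv2.minAreaRect(P[m][:,:2].astype(np.float32)))
```

```text
A 217 [ 593.59730652 -125.65532305  262.93358717] [245.05069124 209.70506912]
[0.67111396 0.7413542 ] [ 2.80277886 17.61725515] [ 593.31389708 -125.58191787  261.35324056]
plate 6111 ((585.600341796875, -55.70866394042969), (302.3044128417969, 359.8037109375), 4.117661952972412)
B 118 [ 591.15049352 -126.22268823  266.66743502] [295.83898305 222.01694915]
[0.68467841 0.7288453 ] [ 2.98815042 17.94823436] [ 591.03595429 -125.29032261  264.7059469 ]
plate 4814 ((542.068115234375, 0.247406005859375), (416.6794128417969, 594.9208984375), 0.7882508039474487)
```

View pics/cB.png

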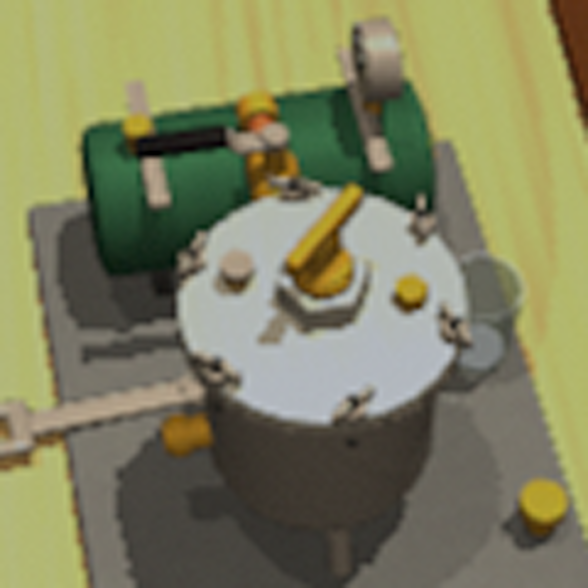

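Both cameras put the tee bar at about (592,-125.5), along 0.83 rad. The plate is centred at (585.6,-55.7) with yaw 0.072, which predicts the plug at (590.6,-125.5), so the two agree. The valve pivot should then be near (581,4), with the lever grip near (521.5,0). I'll move above the bar at a yaw near 3.8 to leave nearly the full clockwise stroke.

Request:
step_arm(series=[0,0,40,0,0,0,0,40,0,0,24,-39.5,2,0.066,0,24,-39.5,2,0.066,0,24,-39.5,2,0.066,0,24,-39.5,2,0.066,0,24,-39.5,2,0.066,0,24,-39.5,2,0.066,0,24,-39.5,2,0.066,0,24,-39.5,2,0.066,0,24,-39.5,2,0.066,0,24,-39.5,2,0.066,0,24,-39.5,2,0.066,0,24,-39.5,2,0.066,0,24,-39.5,0,0.066,0,24,-39.5,0,0.066,0,24,-39.5,0,0.066,0,22,-41,0,0.06,0], squeeze=20)

```text
clock: 2.35
eef_pos: [592.6, -126.5, 334.0]
eef_rot: [3.141, -0.0, -2.481]
wrist_force: [-0.3, 0.0, 0.5]
finger_gap: 93.7
finger_force: 0.0
```

Run:
```python
from h import *
s=manip.read_state(); print(s['eef_pos'],s['eef_rot'],s['joints'],s['moment'],s['wrist_force'])
p,d,I=shot('wrist','w1'); cv2.imwrite('pics/w1b.png',cv2.resize(p,(784,588)))
P=cloud(I,d); print(I[3])
m=(d>0)&(P[...,2]>252)&(P[...,2]<275)&(np.hypot(P[...,0]-591,P[...,1]+125)<50)
Q=P[m]; print(len(Q))
if len(Q)>5:print(cv2.minAreaRect(Q[:,:2].astype(np.float32)),np.median(Q[:,2]))
```

```text
[ 592.61570929 -126.53666299  334.01488132] [ 3.14108224e+00 -3.05684399e-04 -2.48125983e+00] [-2.70822818e-01  3.79278087e-01  1.17968791e+00  5.94202242e-05
  1.58321864e+00 -2.50195117e+00] [0.03013878 0.00949739 0.01198657] [-3.33284769e-01  1.92528210e-04  4.57199373e-01]
[ 528.59015589 -176.76193647  488.81352238]
1484
((590.7523803710938, -123.24761962890625), (63.88993835449219, 10.05598258972168), 47.3770637512207) 268.24658557429734
```

View pics/w1b.png

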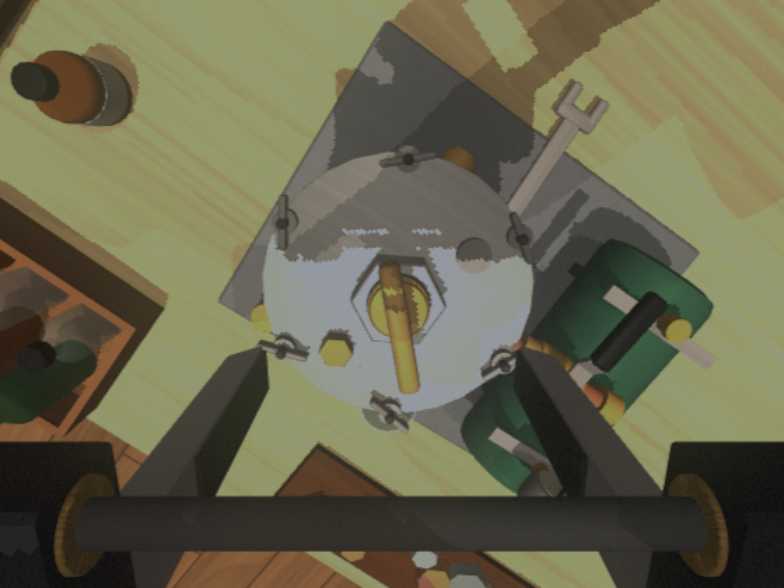

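The wrist view shows the bar centred near (400,325), 64 x 10 mm, at 47.4° and top height 268, all as specified. The lever's black sleeve is near (630,330). I'll correct the position, descend and pinch.

Request:
step_arm(series=[-1.8,3,0,-0.02,0,0,0,-20,0,0,0,0,-20,0,0,0,0,-18,0,0.4,0,0,-10,0,0.7,0,0,0,0,0.8,0,0,0,0,1,0,0,0,0,1,0,0,0,0,1], squeeze=20)

```text
clock: 3.52
eef_pos: [590.3, -122.2, 266.8]
eef_rot: [-3.141, 0.0, -2.503]
wrist_force: [0.8, 0.2, -0.6]
finger_gap: 37.3
finger_force: 0.0
```

```bash
cat > st.py <<'E'
from h import *
s=manip.read_state(); print(s['clock'],s['eef_pos'].round(1),'yaw',s['eef_rot'][2].round(3),'q6',s['joints'][5].round(3),'M',s['moment'].round(3),'F',s['wrist_force'].round(2),s['finger_gap'].round(1),s['finger_force'])
E
python3 st.py
```

```text
Traceback (most recent call last):
  File "st.py", line 2, in <module>
    s=manip.read_state(); print(s['clock'],s['eef_pos'].round(1),'yaw',s['eef_rot'][2].round(3),'q6',s['joints'][5].round(3),'M',s['moment'].round(3),'F',s['wrist_force'].round(2),s['finger_gap'].round(1),s['finger_force'])
                                                                                                                                                                                    ^^^^^^^^^^^^^^^^^^^^^
AttributeError: 'float' object has no attribute 'round'
```

Request:
step_arm(series=[0,-1,0,0,1,0,0,0,0,1,0,0,0,0,1,0,0,0,0,1,0,0,0,0,1,0,0,0,0,1])

```text
clock: 4.28
eef_pos: [590.4, -123.1, 266.4]
eef_rot: [-3.141, 0.0, -2.503]
wrist_force: [3.9, -0.6, -1.8]
finger_gap: 9.8
finger_force: 20.0
```

```bash
sed -i "s/s\['finger_gap'\].round(1)/s['finger_gap']/" st.py; python3 st.py
```

```text
4.275 [ 590.4 -123.1  266.4] yaw -2.503 q6 -2.476 M [ 0.088 -0.72   0.081] F [ 3.91 -0.58 -1.78] 9.813990407791987 19.963815584778786
```

The pinch seated at 9.8 mm and the bar turned into line. Now I'll turn clockwise while watching Mz.

Request:
step_arm(series=[0.5,0,0,0,1,0,0,0,0,1,0,0,-0.03,-0.08,1,0,0,-0.03,-0.08,1,0,0,-0.03,-0.08,1], squeeze=55)

```text
clock: 4.9
eef_pos: [590.5, -123.1, 266.3]
eef_rot: [3.141, -0.001, -2.746]
wrist_force: [-1.0, 2.3, -0.9]
finger_gap: 9.5
finger_force: 55.0
```

```bash
python3 st.py
```

```text
4.9 [ 590.5 -123.1  266.3] yaw -2.746 q6 -2.233 M [0.284 0.217 0.063] F [-1.02  2.28 -0.93] 9.515822647982034 54.96217578649521
```

Request:
step_arm(series=[0,0,-0.04,-0.1,1,0,0,-0.04,-0.1,1,0,0,-0.04,-0.1,1,0,0,-0.04,-0.1,1])

```text
clock: 5.4
eef_pos: [590.5, -123.0, 266.1]
eef_rot: [3.141, -0.001, 3.137]
wrist_force: [-0.3, 1.9, -1.2]
finger_gap: 9.8
finger_force: 55.0
```

```bash
python3 st.py
```

```text
5.4 [ 590.5 -123.   266.1] yaw 3.137 q6 -1.832 M [0.371 0.147 0.067] F [-0.28  1.89 -1.22] 9.811811935416031 54.96195048093796
```

Request:
step_arm(series=[0,0,-0.04,-0.1,1,0,0,-0.04,-0.1,1,0,0,-0.04,-0.1,1,0,0,-0.04,-0.1,1])

```text
clock: 5.9
eef_pos: [590.5, -122.9, 266.0]
eef_rot: [3.141, -0.001, 2.737]
wrist_force: [-0.7, 2.0, -0.1]
finger_gap: 9.7
finger_force: 55.0
```

```bash
python3 st.py
```

```text
5.9 [ 590.5 -122.9  266. ] yaw 2.737 q6 -1.432 M [0.506 0.204 0.01 ] F [-0.68  1.96 -0.09] 9.743125553375448 54.962013959884644
```

Request:
step_arm(series=[0,0,-0.04,-0.1,1,0,0,-0.04,-0.1,1,0,0,-0.04,-0.1,1,0,0,-0.04,-0.1,1])

```text
clock: 6.4
eef_pos: [590.6, -122.8, 265.9]
eef_rot: [3.141, -0.001, 2.337]
wrist_force: [-0.6, 3.5, -1.3]
finger_gap: 9.8
finger_force: 55.0
```

```bash
python3 st.py
```

```text
6.4 [ 590.6 -122.8  265.9] yaw 2.337 q6 -1.032 M [0.535 0.108 0.045] F [-0.64  3.46 -1.31] 9.831484894793048 54.96201664209366
```

Request:
step_arm(series=[0,0.3,-0.04,-0.1,1,0,0,-0.04,-0.1,1,0,0,-0.04,-0.1,1,0,0,-0.04,-0.1,1])

```text
clock: 6.9
eef_pos: [590.6, -122.7, 265.7]
eef_rot: [-3.141, -0.0, 1.937]
wrist_force: [0.4, 2.2, -1.0]
finger_gap: 9.6
finger_force: 55.0
```

```bash
python3 st.py
```

```text
6.9 [ 590.6 -122.7  265.7] yaw 1.937 q6 -0.632 M [ 0.297 -0.119 -0.02 ] F [ 0.36  2.2  -0.97] 9.627021826448647 54.96185123920441
```

Request:
step_arm(series=[0,0,-0.04,-0.1,1,0,0,-0.04,-0.1,1,0,0,-0.04,-0.1,1,0,0,-0.04,-0.1,1])

```text
clock: 7.4
eef_pos: [590.7, -122.7, 265.6]
eef_rot: [3.142, -0.0, 1.537]
wrist_force: [2.3, 1.7, -0.5]
finger_gap: 9.4
finger_force: 55.0
```

```bash
python3 st.py
```

```text
7.4 [ 590.7 -122.7  265.6] yaw 1.537 q6 -0.231 M [ 0.27  -0.208  0.03 ] F [ 2.3   1.71 -0.5 ] 9.413954029793087 54.96185213327408
```

Request:
step_arm(series=[0,0,-0.04,-0.1,1,0,0,-0.04,-0.1,1,0,0,-0.04,-0.1,1,0,0,-0.04,-0.1,1])

```text
clock: 7.9
eef_pos: [590.8, -122.8, 265.4]
eef_rot: [3.141, -0.0, 1.137]
wrist_force: [2.5, 0.9, -2.0]
finger_gap: 9.8
finger_force: 55.0
```

```bash
python3 st.py
```

```text
7.9 [ 590.8 -122.8  265.4] yaw 1.137 q6 0.168 M [ 0.192 -0.35   0.072] F [ 2.48  0.88 -1.96] 9.848605620573185 54.961861073970795
```

Request:
step_arm(series=[0,0,-0.04,-0.1,1,0,0,-0.04,-0.1,1,0,0,-0.04,-0.1,1,0,0,-0.04,-0.1,1])

```text
clock: 8.4
eef_pos: [590.9, -122.8, 265.3]
eef_rot: [3.141, -0.0, 0.737]
wrist_force: [4.0, 0.4, -1.2]
finger_gap: 9.5
finger_force: 55.0
```

```bash
python3 st.py
```

```text
8.4 [ 590.9 -122.8  265.3] yaw 0.737 q6 0.569 M [ 0.027 -0.491  0.13 ] F [ 4.03  0.35 -1.22] 9.472048219934864 54.95056450366974
```

Request:
step_arm(series=[0.3,0,-0.04,-0.1,1,0,0,-0.04,-0.1,1])

```text
clock: 8.65
eef_pos: [591.0, -122.9, 265.2]
eef_rot: [3.141, 0.0, 0.537]
wrist_force: [0.6, -0.4, -1.0]
finger_gap: 9.4
finger_force: 54.9
```

```bash
python3 st.py
```

```text
8.65 [ 591.  -122.9  265.2] yaw 0.537 q6 0.768 M [-0.172 -0.079  0.294] F [ 0.62 -0.37 -0.99] 9.417369988735706 54.94011014699936
```

It has bitten, with Mz at 0.29. Smaller steps from here.

Request:
step_arm(series=[0,0,-0.03,-0.07,1,0,0,-0.03,-0.07,1])

```text
clock: 8.9
eef_pos: [591.0, -123.0, 265.2]
eef_rot: [3.141, 0.0, 0.398]
wrist_force: [1.8, -0.8, -0.9]
finger_gap: 9.7
finger_force: 54.9
```

```bash
python3 st.py
```

```text
8.9 [ 591.  -123.   265.2] yaw 0.398 q6 0.907 M [-0.165 -0.076  0.284] F [ 1.76 -0.79 -0.9 ] 9.721983494403219 54.94069755077362
```

Request:
step_arm(series=[0,0,-0.03,-0.06,1,0,0,-0.03,-0.06,1])

```text
clock: 9.15
eef_pos: [591.0, -123.1, 265.2]
eef_rot: [3.141, -0.0, 0.278]
wrist_force: [-0.0, -0.0, 0.0]
finger_gap: 9.4
finger_force: 55.0
```

```bash
python3 st.py
```

```text
9.15 [ 591.  -123.1  265.2] yaw 0.278 q6 1.027 M [-0.238 -0.053  0.42 ] F [-0.04 -0.03  0.03] 9.437093920037748 54.96847450733185
```

Request:
step_arm(series=[0,0,-0.02,-0.05,1,0,0,-0.02,-0.05,1])

```text
clock: 9.4
eef_pos: [591.0, -123.1, 265.2]
eef_rot: [3.141, -0.0, 0.179]
wrist_force: [0.9, -0.8, -0.8]
finger_gap: 9.8
finger_force: 55.0
```

```bash
python3 st.py
```

```text
9.4 [ 591.  -123.1  265.2] yaw 0.179 q6 1.127 M [-0.329 -0.047  0.51 ] F [ 0.87 -0.8  -0.84] 9.777029471721857 55.00577598810196
```

Request:
step_arm(series=[0,0,-0.02,-0.04,1,0,0,-0.02,-0.04,1])

```text
clock: 9.65
eef_pos: [591.0, -123.1, 265.1]
eef_rot: [3.141, -0.0, 0.099]
wrist_force: [0.2, -0.7, 0.2]
finger_gap: 9.8
finger_force: 55.1
```

```bash
python3 st.py
```

```text
9.65 [ 591.  -123.1  265.1] yaw 0.099 q6 1.206 M [-0.473  0.018  0.6  ] F [ 0.18 -0.67  0.17] 9.764984241855318 55.08352428674698
```

Request:
step_arm(series=[0,0,-0.01,-0.04,1])

```text
clock: 9.78
eef_pos: [591.0, -123.1, 265.1]
eef_rot: [3.141, -0.0, 0.059]
wrist_force: [0.6, -0.8, -0.8]
finger_gap: 9.7
finger_force: 55.1
```

```bash
python3 st.py
```

```text
9.775 [ 591.  -123.1  265.1] yaw 0.059 q6 1.246 M [-0.357  0.064  0.6  ] F [ 0.6  -0.81 -0.82] 9.666785935724775 55.0845730304718
```

Mz has held at 0.60 over two readings, so the plug is snug. I'll release, rise and go above the lever.

Request:
step_arm(series=[0,0,0,0,0,0,0,0,0,0,0,0,0,0,0,0,0,0,0,0,0,0,20,0,0,0,0,25,0,0,0,0,25,0,0,-5,9,0,0.185,0,-5,9,0,0.185,0,-5,9,0,0.185,0,-5,9,0,0.185,0,-5,9,0,0.185,0,-5,9,0,0.185,0,-5,9,0,0.185,0,-5,9,0,0.185,0,-5,9,0,0.185,0,-5,9,0,0.185,0,-5,9,0,0.185,0,-5,9,0,0.185,0,-5,9,0,0.185,0])

```text
clock: 12.28
eef_pos: [525.8, -5.6, 335.0]
eef_rot: [3.142, 0.0, 2.471]
wrist_force: [0.6, -0.5, -0.1]
finger_gap: 94.2
finger_force: 0.0
```

Request:
step_arm(series=[-4.5,6,0,0.185,0,0,0,0,0.185,0,0,0,0,0.185,0,0,0,0,0.185,0,0,0,0,0,0.55,0,0,0,0,0.55,0,0,0,0,0.55], squeeze=15)

```text
clock: 13.15
eef_pos: [521.5, 0.1, 335.0]
eef_rot: [-3.142, 0.0, -3.081]
wrist_force: [0.2, -0.6, 0.9]
finger_gap: 67.3
finger_force: 0.0
```

```bash
python3 st.py
python3 - <<'E'
from h import *
p,d,I=shot('wrist','w2'); cv2.imwrite('pics/w2b.png',cv2.resize(p,(784,588)))
P=cloud(I,d)
m=(d>0)&(P[...,2]>190)&(P[...,2]<206)&(np.hypot(P[...,0]-521,P[...,1])<40)&(p.max(-1)<90)
Q=P[m]; print(len(Q),np.median(Q[:,2]) if len(Q) else '')
if len(Q)>5:print(cv2.minAreaRect(Q[:,:2].astype(np.float32)))
m=(d>0)&(P[...,2]>250)&(P[...,2]<275)&(np.hypot(P[...,0]-591,P[...,1]+123)<50)
Q=P[m]; print(len(Q)); 
if len(Q)>5:print(cv2.minAreaRect(Q[:,:2].astype(np.float32)))
E
```

```text
13.15 [5.215e+02 1.000e-01 3.350e+02] yaw -3.081 q6 -1.702 M [ 0.036  0.019 -0.061] F [ 0.16 -0.65  0.89] 67.26539015999145 0.0
1072 199.20872140109554
((525.8517456054688, 4.814757823944092), (56.082645416259766, 13.989874839782715), 1.9741144180297852)
1115
((578.45947265625, -124.61062622070312), (39.84270477294922, 10.4649658203125), 11.42129898071289)
```

View pics/w2b.png

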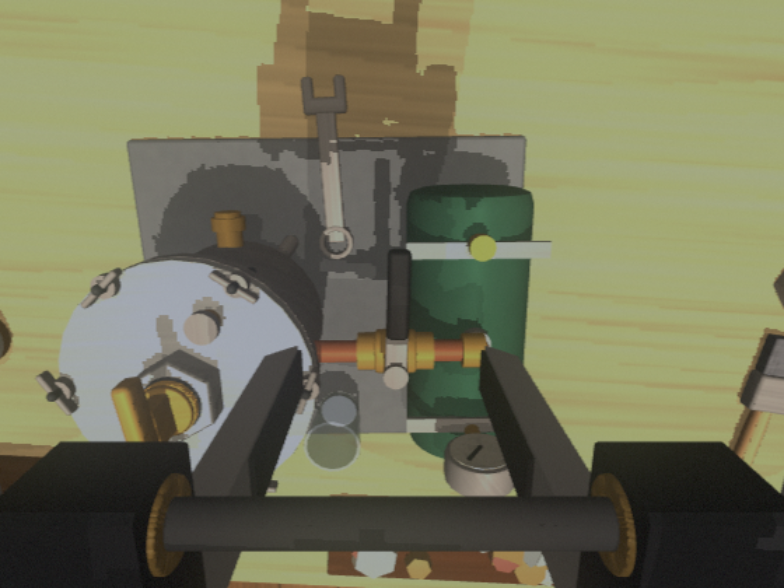

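The wrist view shows the lever sleeve near (400,295). It measures 56 x 14 mm with its top at z 199 and lies at 0.034 rad, so the pivot is at (581.7,6.6), matching the plug-based value. I'll descend and pinch.

Request:
step_arm(series=[0.2,4.5,-25,-0.027,0.55,0,0,-30,0,0.55,0,0,-30,0,0.55,0,0,-25,0,0.55,0,0,-25,0,0.55,0,0,0,0,0.7,0,0,0,0,1,0,0,0,0,1,0,0,0,0,1,0,0,0,0,1,0,0,0,0,1,0,0,0,0,1], squeeze=12)

```text
clock: 14.7
eef_pos: [522.1, 4.6, 200.9]
eef_rot: [-3.141, 0.002, -3.105]
wrist_force: [0.3, -0.4, 6.3]
finger_gap: 13.5
finger_force: 12.0
```

```bash
python3 st.py
python3 - <<'E'
import numpy as np
f=np.pi+.034-.1275*np.arange(13)
print(np.diff(60*np.cos(f)).round(1),np.diff(60*np.sin(f)).round(1))
E
```

```text
14.7 [522.1   4.6 200.9] yaw -3.105 q6 -1.668 M [0.045 0.133 0.039] F [ 0.27 -0.42  6.33] 13.454648219884241 12.000550478696823
[0.2 1.2 2.1 3.1 3.9 4.7 5.5 6.1 6.6 7.1 7.4 7.6] [7.6 7.6 7.3 7.  6.6 6.  5.4 4.6 3.8 2.9 2.  1.1]
```

Request:
step_arm(series=[0,0,1,0,1,0.2,7.6,0,-0.1275,1,1.2,7.6,0,-0.1275,1,2.1,7.3,0,-0.1275,1,3.1,7,0,-0.1275,1,3.9,6.6,0,-0.1275,1,4.7,6,0,-0.1275,1,5.5,5.4,0,-0.1275,1])

```text
clock: 15.7
eef_pos: [542.6, 51.8, 201.0]
eef_rot: [-3.141, 0.001, 2.281]
wrist_force: [2.2, -5.7, 0.7]
finger_gap: 13.9
finger_force: 12.0
```

```bash
python3 st.py
```

```text
15.7 [542.6  51.8 201. ] yaw 2.281 q6 -0.681 M [-0.992 -0.388  0.05 ] F [ 2.25 -5.73  0.74] 13.922489156380866 12.000129371881485
```

Request:
step_arm(series=[6.1,4.6,0,-0.1275,1,6.6,3.8,0,-0.1275,1,7.1,2.9,0,-0.1275,1,7.4,2,0,-0.1275,1,7.6,1.1,0,-0.1275,1,0,0,0,0,1])

```text
clock: 16.45
eef_pos: [577.3, 66.1, 201.0]
eef_rot: [-3.141, 0.001, 1.646]
wrist_force: [0.0, -3.2, 1.6]
finger_gap: 14.0
finger_force: 12.0
```

```bash
python3 st.py
```

```text
16.45 [577.3  66.1 201. ] yaw 1.646 q6 -0.024 M [-0.682 -0.064 -0.084] F [ 0.04 -3.16  1.64] 14.009916312304165 12.00845092535019
```

Request:
step_arm(series=[1,0,0,-0.017,1,1,0,0,-0.017,1,0,0,0,0,1])

```text
clock: 16.82
eef_pos: [577.6, 66.0, 200.8]
eef_rot: [-3.137, 0.001, 1.614]
wrist_force: [-15.0, -5.4, 6.8]
finger_gap: 13.8
finger_force: 12.1
```

```bash
python3 st.py
```

```text
16.825 [577.6  66.  200.8] yaw 1.614 q6 0.008 M [-1.081  2.795  0.126] F [-14.97  -5.45   6.76] 13.843350432760989 12.106213867664337
```

The reaction jumped to 15 N with no further motion, so the lever is against its stop. Release and rise.

Request:
step_arm(series=[0,0,0,0,0.55,0,0,0,0,0.55,0,0,0,0,0.55,0,0,0,0,0.55,0,0,25,0,0.55,0,0,35,0,0.55,0,0,35,0,0.55,-20,0,35,0,0.55,-40,0,5,0,0.55,-40,0,0,0,0.55,0,0,0,0,0.55,0,0,0,0,0.55])

```text
clock: 18.32
eef_pos: [479.7, 66.5, 336.1]
eef_rot: [3.141, -0.0, 1.614]
wrist_force: [0.3, 0.2, 0.5]
finger_gap: 42.2
finger_force: 0.0
```

```bash
python3 st.py
python3 - <<'E'
from h import *
p,d,I=shot('wrist','w3'); q,_,_=shot('side','d3'); a,_,_=shot('scene','s3')
P=cloud(I,d)
m=(d>0)&(P[...,2]>190)&(P[...,2]<206)&(np.hypot(P[...,0]-577,P[...,1]-62)<40)&(p.max(-1)<90)
Q=P[m]; print(len(Q))
if len(Q)>5:print(cv2.minAreaRect(Q[:,:2].astype(np.float32)))
B=cv2.resize(q[150:390,200:400],None,fx=2.4,fy=2.4); W=cv2.resize(a[100:390,80:450],None,fx=.85,fy=.85)
c=np.zeros((576,797,3),np.uint8); c[:,:480]=B; c[:246,482:796]=W[:246,:314]; cv2.imwrite('pics/c3.png',c)
E
```

```text
18.325 [479.7  66.5 336.1] yaw 1.614 q6 0.019 M [-0.067  0.068  0.036] F [0.33 0.23 0.46] 42.24425129570252 0.0
1149
((578.1159057617188, 60.99984359741211), (14.18747615814209, 59.06258010864258), 3.8443803787231445)
```

View pics/c3.png

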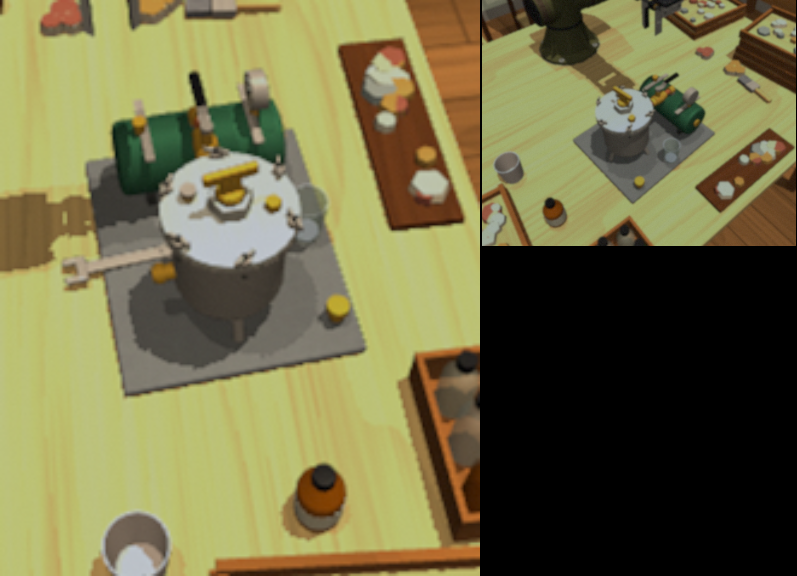

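The picture shows the lever at (197,92) in line with the pipe. It measures 3.8°, against the rig's 4.1°. The tee bar at (230,173) is turned, and the bystanders haven't moved. The gripper is clear, so I'm handing in.

```bash
python3 -c "
from cell import manip; print(manip.sign_off())"
```

```text
the job is handed in; nothing more can be done
None
```

The plug is snug at about 0.6 N m, the air valve was then opened to its stop, both were let go, and the job was handed in at about 18 s; sign-off returned no verdict.

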